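# Press the analyser's start keys in order

### The arm

A 6-joint arm with a two-finger parallel gripper is mounted at the origin on the work surface; the furniture and walls round the work are solid. World frame = base frame: x ahead of the robot, y to its left, z up, the work surface at z = 0. Lengths are in m, angles in rad, forces in N, time in s.
With the tool pointing down it reaches from about 0.3 to 0.75 m from the base axis. Payload 8.5 kg.
Tool frame: the origin (TCP) lies midway between the tips of the shut fingers; the grasp point (between the pads) lies 19 mm behind it; z points along the fingers, y is the line along which they close (so a half turn about z gives the same grasp; the last joint's range is limited). The gripper opens to 85 mm and grips with 20 to 120 N. Pads are 22 mm wide; open, the fingers measure 114 mm over their backs; the gripper's body (76 mm by 85 mm) begins 54 mm behind the grasp point. The pads swing forward as they close: fully open they stand 13 mm farther back than shut.
Start: joints at [-1.431, 0.381, 1.297, -0, 1.464, -0.215], TCP at [0.191, -0.516, 0.197] pointing down, gripper open.
Joint ranges: [-3.11, 3.11], [-0.89, 2.33], [0.22, 2.48], [-1.42, 4.56], [0.17, 2.85], [-2.88, 2.88]. Speed limits (rad/s): [2.39, 2.39, 3.14, 3.14, 3.14, 3.14].

### API

Orientations are given as a rotation vector (axis times angle).
In Python, from cell import bot, vision, hand_in gives the robot as it stands. The module is installed in compiled form; this text tells all that it offers.
- The arm moves only by the tool send_rows, never from a script. Its argument "rows" is a list of rows, each a list of 3 entries, a list of its own where there are three numbers: the finger opening in mm, from 0 to 85.4, then the shift along the tool's x, y, z in mm, then the turn, a rotation vector about the tool's x, y, z in degrees. In form: [[jaw, [x, y, z], [wx, wy, wz]], ...]. A call has exactly 5 rows; each row shifts and turns the commanded pose from where the row before left it, along the tool's axes as they then stand; what a row does not reach is not made up. A row lasts 1/8 s, in which the tool goes at most 62.5 mm and 10.7 degrees, less where a joint would pass 70% of its speed; a pose out of reach is approached as far as the arm can. A call with a gripper value outside its range is refused whole. The fingers move at their own pace and stop on an object; the grip force is fixed at half the most. Time passes only in rows, so rows that do not move let the fingers close, or fill a call up. It gives the time, the measured TCP pose, the force, the opening and the grip force at its end, in the units of the state.
- bot.sense(): the state, without advancing time (a new reading comes with each control period).
- vision.capture(name): name is "scene" or "side" or "wrist"; returns a dict with "img" (384x512x3 uint8, blue, green, red), "fx", "fy", "cx", "cy" (pixels), "world_to_cam" (4x4, takes a point from world to camera coordinates); the wrist camera has in their place "T_tool_cam" (4x4, takes a point from camera to tool coordinates, whose origin is the TCP and whose axes are the flange's). Camera axes: x right, y down, z forward; pixel columns grow to the right and rows downward; lengths in m; the calibration is good to about 2 mm. A picture is of the moment at which its call begins: read the wrist's pose just before it. There is no depth.
- hand_in(): hands the job in; it is judged then, once.
The state is a dict: "time_s": time; "q": joint angles; "qd": joint speeds; "tau": joint torques, N m; "eef_pos": TCP position; "eef_rot": TCP orientation; "contact_force": force on the tool from outside, world axes, zero at the start; "ft_torque": the same for the moment, N m; "opening": finger opening in m; "gripper_force": force on a finger pad.
Only numpy, scipy, OpenCV 4.12 (cv2) and the standard library are available. Lean on these libraries where they do the work, as an engineer would, in place of code of your own. Each camera call takes 0.05 s, during which the arm holds its last target. There are 200 camera calls.

### The job

Start the analyser from the small panel on the worktable: with closed fingertips press the round key, then the square key, then the bar-shaped key, each lightly and straight down as far as it goes easily (a pressed key stays down by itself). Leave the plus-shaped key up, only push the keys and never pull or lift their loose blocks out of the tray, and leave the things standing round it where they are.

Things in the scene. Friction and masses are not known exactly. Their poses are not given: they have to be found in the camera images.
- panel: the start panel: an aluminium tray 128 x 128 mm, 24 mm high, screwed to the worktable, divided by thin walls into 2 x 2 cells, each with one key block in it; origin at the centre of its underside, x and y along its sides, cell centres at +-31 mm in x and y. It is turned up to 0.35 rad about z; any block may be in any cell. Go down onto a key slowly (40 mm/s or less): a push of over 25 N is not light
- block_round: loose white block 56 x 56 x 34 mm, about 0.35 kg, standing in a cell of the panel with 1 mm play; a black key shaped like a round disc, 32 mm across, seen from above, stands out of its top; origin at the centre of the block's underside, 4 mm above the table, so that the block's top is at z = 38 mm
- round_top (a point): centre of the upper face of the black key shaped like a round disc, 32 mm across; it is 16 mm above the block's top (z = 54 mm) while the key is up and sinks with the key
- key_round (a joint): how far the round key is pushed down, m: 0 up (as at the start), 0.010 at its stop, where it still stands 6 mm above the block. About 3 N moves it and it stays where it is left. At the stop a cushion under the cap gives about 5 mm more at 2 N per mm (up to about 14 N) and comes back up when let go. Counts as pressed beyond 0.007
- block_square: loose white block 56 x 56 x 34 mm, about 0.35 kg, standing in a cell of the panel with 1 mm play; a black key shaped like a square, 28 mm a side, seen from above, stands out of its top; origin at the centre of the block's underside, 4 mm above the table, so that the block's top is at z = 38 mm
- square_top (a point): centre of the upper face of the black key shaped like a square, 28 mm a side; it is 16 mm above the block's top (z = 54 mm) while the key is up and sinks with the key
- key_square (a joint): how far the square key is pushed down, m: 0 up (as at the start), 0.010 at its stop, where it still stands 6 mm above the block. About 3 N moves it and it stays where it is left. At the stop a cushion under the cap gives about 5 mm more at 2 N per mm (up to about 14 N) and comes back up when let go. Counts as pressed beyond 0.007
- block_bar: loose white block 56 x 56 x 34 mm, about 0.35 kg, standing in a cell of the panel with 1 mm play; a black key shaped like one straight bar, 42 x 12 mm, long way along the block's x axis, seen from above, stands out of its top; origin at the centre of the block's underside, 4 mm above the table, so that the block's top is at z = 38 mm
- bar_top (a point): centre of the upper face of the black key shaped like one straight bar, 42 x 12 mm, long way along the block's x axis; it is 16 mm above the block's top (z = 54 mm) while the key is up and sinks with the key
- key_bar (a joint): how far the bar key is pushed down, m: 0 up (as at the start), 0.010 at its stop, where it still stands 6 mm above the block. About 3 N moves it and it stays where it is left. At the stop a cushion under the cap gives about 5 mm more at 2 N per mm (up to about 14 N) and comes back up when let go. Counts as pressed beyond 0.007
- block_plus: loose white block 56 x 56 x 34 mm, about 0.35 kg, standing in a cell of the panel with 1 mm play; a black key shaped like a plus sign (two crossed bars 38 x 12 mm), seen from above, stands out of its top; origin at the centre of the block's underside, 4 mm above the table, so that the block's top is at z = 38 mm
- plus_top (a point): centre of the upper face of the black key shaped like a plus sign (two crossed bars 38 x 12 mm); it is 16 mm above the block's top (z = 54 mm) while the key is up and sinks with the key
- key_plus (a joint): how far the plus key is pushed down, m: 0 up (as at the start), 0.010 at its stop, where it still stands 6 mm above the block. About 3 N moves it and it stays where it is left. At the stop a cushion under the cap gives about 5 mm more at 2 N per mm (up to about 14 N) and comes back up when let go. Counts as pressed beyond 0.007
- vial_near: small capped reagent vial, 23 mm across, 43 mm tall, standing right (-y) of the panel; a bystander, loose; origin at the centre of its underside
- forceps: white forceps, 129 x 14 x 10 mm, lying left (+y) of the panel; a bystander, loose; origin at the centre of its underside
- vial_far: small capped reagent vial, 23 mm across, 43 mm tall, standing farther off to the left; a bystander, loose; origin at the centre of its underside
- petri_dish: petri dish, 91 mm across, 15 mm high, at the back left; a bystander, loose; origin at the centre of its underside
- beaker: clear plastic beaker, 77 mm across, 93 mm tall, near the robot on the right; a bystander, loose; origin at the centre of its underside

How it is judged:
On the way, in this order (a step that is already met when the one before it is completed fails the run):
1. the round key is down, the square and bar keys still up (value of joint key_round above 0.007 m and value of joint each of key_square, key_bar below 0.003 m), for 0.1 s.
2. the square key is down too, the bar key still up (value of joint each of key_round, key_square above 0.007 m and value of joint key_bar below 0.003 m), for 0.1 s.
3. the bar key is down too (value of joint each of key_round, key_square, key_bar above 0.007 m), for 0.1 s.
At the end, for the whole second after the job is handed in: The round, square and bar keys are each pushed down more than 7 mm of their 10 mm, the plus key less than 3 mm, and all four blocks stand upright in their cells, within 6 mm of where they started (all of step 3 and value of joint key_plus below 0.003 m and distance of each of block_round, block_square, block_bar, block_plus from where it was at the start of the episode below 0.006 m and angle between each of block_round, block_square, block_bar, block_plus's own z axis and vertical below 0.08 rad); the robot touches nothing.
It fails at once if the plus-shaped key is pushed (value of joint key_plus above 0.003 m).
It fails at once if a key goes down out of order: the square before the round one is pressed, or the bar before the square one ((value of joint key_square above 0.003 m and value of joint key_round below 0.007 m) or (value of joint key_bar above 0.003 m and value of joint key_square below 0.007 m)).
It fails at once if a key or its block is pressed or knocked with more than 25 N: not lightly (contact force between any of the fingers, the arm and block_round above 25 N or contact force between any of the fingers, the arm and block_square above 25 N or contact force between any of the fingers, the arm and block_bar above 25 N or contact force between any of the fingers, the arm and block_plus above 25 N).
It fails at once if a key block is lifted or shoved out of its place (10 mm) (distance of any of block_round, block_square, block_bar, block_plus from where it was at the start of the episode above 0.01 m).
It fails at once if a bystander is moved 20 mm or tipped (distance of any of vial_near, forceps, vial_far, petri_dish, beaker from where it was at the start of the episode above 0.02 m or angle between any of vial_near, vial_far, petri_dish, beaker's own z axis and vertical above 0.5 rad).
It also fails if it takes over 38 s, if anything falls off the work surface, if the arm or the gripper's body presses on something with over 40 N, if the wrist force passes 120 N, or if a joint passes its speed limit or range.

## Working session

There is one attempt and no reset: what is moved stays moved. The work goes in short steps, Python scripts to look and compute and a tool call to move; the robot and the scene stay as the last step left them, time stands still between calls to the robot, and variables do not carry over. Pictures are saved under pics/ and viewed, at most 10 in all, crops included, and the job is handed in when it is done.

Besides the shell and the picture viewer there is one more tool, called as name([rows], argument=value, ...), one row to a line, values as JSON. send_rows: Moves the arm, as the interface text tells. Its arguments: {"type":"object","properties":{"rows":{"type":"array","items":{"type":"array"}}},"required":["rows"]}

```bash
mkdir -p pics
python3 - <<'E'
from cell import bot, vision
import cv2,pickle
s=bot.sense();print(s)
d={}
for n in("scene","side"):
    c=vision.capture(n);d[n]=c;cv2.imwrite(f"pics/{n}0.png",c["img"]);print({k:v for k,v in c.items() if k!="img"})
pickle.dump(d,open("cap0.pkl","wb"))
E
```

```text
{'time_s': 0.0, 'q': array([-1.43128670e+00,  3.81212179e-01,  1.29827160e+00, -9.57735379e-06,
        1.46360227e+00, -2.15278234e-01]), 'qd': array([-0.0008618 ,  0.00137757,  0.00062825,  0.00076298, -0.00091292,
        0.0010665 ]), 'tau': array([ 3.26969885e-04, -4.48464096e+01, -2.31278658e+01, -1.78209029e-04,
        4.69346938e-03, -6.35671142e-06]), 'eef_pos': array([ 0.19102212, -0.51539092,  0.19589948]), 'eef_rot': array([-3.09082182e+00, -5.54119350e-01, -7.38679766e-05]), 'contact_force': array([ 0.12711312, -0.53934506,  0.24590775]), 'ft_torque': array([-0.04159222,  0.03253194, -0.06125749]), 'gripper_force': 0.0, 'opening': 0.08523840161639284}
{'fx': 374.42398466779366, 'fy': 374.42398466779366, 'cx': 258.77391060922554, 'cy': 198.20724981219198, 'world_to_cam': array([[-0.77901917, -0.62692602,  0.00963877,  0.45930928],
       [-0.27030486,  0.32193092, -0.90735647,  0.20166873],
       [ 0.56574236, -0.70945349, -0.42025151,  0.65051124],
       [ 0.        ,  0.        ,  0.        ,  1.        ]])}
{'fx': 374.69551178147265, 'fy': 374.69551178147265, 'cx': 251.71871734917806, 'cy': 194.23945118716733, 'world_to_cam': array([[-0.62920058, -0.77723357, -0.00382124,  0.39012052],
       [-0.51038167,  0.41687159, -0.75214934,  0.33675915],
       [ 0.58618869, -0.47130251, -0.65898161,  0.70652246],
       [ 0.        ,  0.        ,  0.        ,  1.        ]])}
```

View pics/scene0.png

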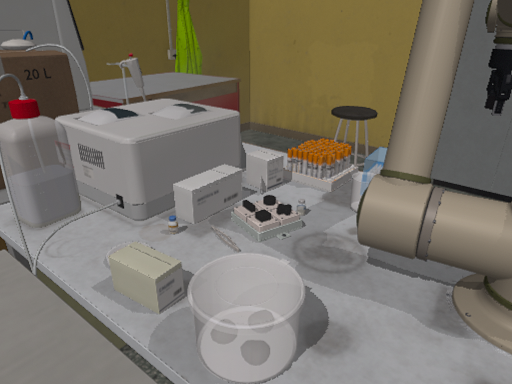

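View pics/side0.png

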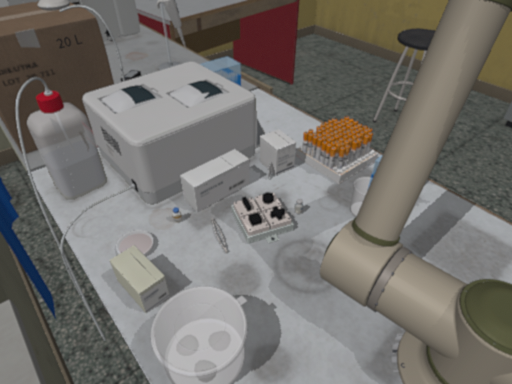

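The panel shows at side (263,215) and scene (267,215), with the vial just to its right and the forceps to its left. I'll rectify both views onto the key-top plane.

```bash
cat > h.py <<'E'
import numpy as np,cv2
def P(c): return np.array([[c["fx"],0,c["cx"]],[0,c["fy"],c["cy"]],[0,0,1]])@c["world_to_cam"][:3]
def H(c,z):
    p=P(c); return np.c_[p[:,0],p[:,1],p[:,2]*z+p[:,3]]
def back(c,uv,z):
    q=np.linalg.solve(H(c,z),[*uv,1]); return q[:2]/q[2]
def proj(c,X):
    q=P(c)@[*X,1]; return q[:2]/q[2]
def rect(c,z,x0,y0,n,mm): # image right=-y, up=+x ; centre x0,y0
    A=np.array([[0,-mm,x0+mm*n/2],[-mm,0,y0+mm*n/2],[0,0,1]])
    return cv2.warpPerspective(c["img"],H(c,z)@A,(n,n),flags=cv2.INTER_CUBIC|cv2.WARP_INVERSE_MAP)
E
python3 - <<'E'
import pickle;from h import *
d=pickle.load(open("cap0.pkl","rb"))
a=back(d["side"],(263,215),.045);b=back(d["scene"],(267,215),.045);print(a,b)
cv2.imwrite("pics/r0.png",np.hstack([rect(d[n],.054,*a.round(2),400,.0006) for n in("side","scene")]))
E
```

```text
[0.52261432 0.04130393] [0.51816029 0.05851021]
```

View pics/r0.png

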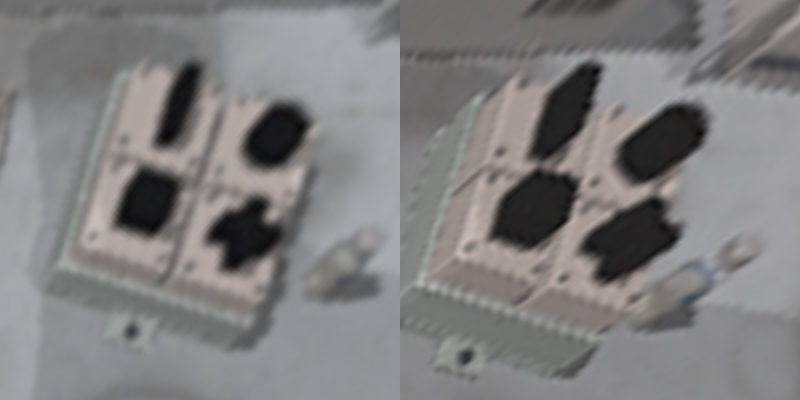

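Side-view layout: bar back-left, round back-right, square front-left and plus front-right, with the vial to the right of the plus. I'll move above the panel, closing the fingers on the way, for a wrist view.

send_rows([
  [0, [0, 0, -30], [0, 0, 0]],
  [0, [34, -27, -20], [0, 0, 0]],
  [0, [34, -27, -20], [0, 0, 0]],
  [0, [34, -27, -20], [0, 0, 0]],
  [0, [34, -27, -10], [0, 0, 0]],
])

```text
time_s: 0.72
eef_pos: [0.2817, -0.366, 0.2973]
eef_rot: [3.092, 0.554, 0.0]
contact_force: [0.7, 0.2, 0.5]
opening: 0.0002
gripper_force: 0.0
```

send_rows([
  [0, [34, -27, 0], [0, 0, 0]],
  [0, [34, -27, 0], [0, 0, 0]],
  [0, [34, -27, 0], [0, 0, 0]],
  [0, [34, -27, 0], [0, 0, 0]],
  [0, [34, -27, 0], [0, 0, 0]],
])

```text
time_s: 1.35
eef_pos: [0.394, -0.1802, 0.2963]
eef_rot: [-3.092, -0.554, 0.0]
contact_force: [-0.2, -0.3, -0.6]
opening: 0.0
gripper_force: 0.0
```

send_rows([
  [0, [34, -27, 0], [0, 0, 0]],
  [0, [34, -27, 0], [0, 0, 0]],
  [0, [34, -27, 0], [0, 0, 0]],
  [0, [34, -27, 0], [0, 0, 0]],
  [0, [0, 0, 0], [0, 0, 0]],
])

```text
time_s: 1.98
eef_pos: [0.4842, -0.031, 0.2959]
eef_rot: [-3.09, -0.56, 0.001]
contact_force: [-0.4, -0.4, 0.1]
opening: 0.0003
gripper_force: 0.0
```

Run:
```python
from cell import bot, vision
import cv2,pickle
s=bot.sense();print(s["time_s"],s["eef_pos"],s["eef_rot"],s["opening"],s["q"],s["contact_force"])
c=vision.capture("wrist");pickle.dump((s,c),open("w1.pkl","wb"));cv2.imwrite("pics/w1.png",c["img"]);print({k:v for k,v in c.items() if k!="img"})
```

```text
1.975 [ 0.48418178 -0.03099764  0.2959221 ] [-3.09043966e+00 -5.59913968e-01  1.45656932e-03] 0.0003048745136038378 [-3.08738290e-01  2.09477359e-01  1.26068758e+00  3.09289579e-04
  1.67264111e+00  9.03625404e-01] [-0.42195676 -0.43192941  0.05523102]
{'fx': 294.18180955534604, 'fy': 294.18180955534604, 'cx': 258.4749218139593, 'cy': 190.4379154428261, 'T_tool_cam': array([[ 2.76387087e-04, -9.66190768e-01, -2.57828090e-01,
         6.49667416e-02],
       [ 9.99999946e-01,  3.13359019e-04, -1.02306613e-04,
         2.58380053e-04],
       [ 1.79640463e-04, -2.57828048e-01,  9.66190802e-01,
        -1.75995583e-01],
       [ 0.00000000e+00,  0.00000000e+00,  0.00000000e+00,
         1.00000000e+00]])}
```

View pics/w1.png

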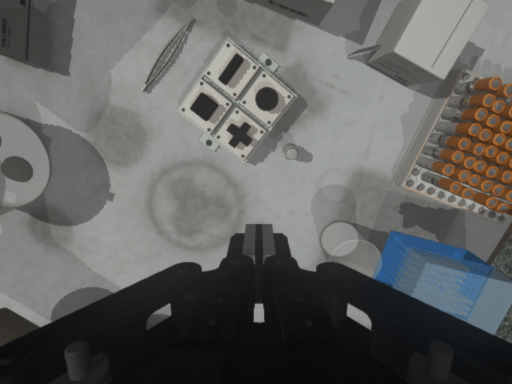

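The wrist image shows bar (235,68), round (266,97), square (207,106), plus (241,135), vial cap (291,152). I'll fit the panel pose to the black blobs.

```bash
cat > fit.py <<'E'
from h import *
from scipy.spatial.transform import Rotation as R
from scipy.optimize import least_squares
def wcam(s,c):
    T=np.eye(4);T[:3,:3]=R.from_rotvec(s["eef_rot"]).as_matrix();T[:3,3]=s["eef_pos"]
    c=dict(c);c["world_to_cam"]=np.linalg.inv(T@c["T_tool_cam"]);return c
box=lambda a,b:np.array([[a,b],[-a,b],[-a,-b],[a,-b]])/2000
t=np.linspace(0,6.283,40)
SH={"bar":[box(42,12)],"round":[.016*np.c_[np.cos(t),np.sin(t)]],"square":[box(28,28)],"plus":[box(38,12),box(12,38)]}
CELL={"bar":(1,1),"round":(1,-1),"square":(-1,1),"plus":(-1,-1)}
def xy(p,k,q=np.zeros(2)):
    r=R.from_euler('z',p[2]).as_matrix()[:2,:2]; return p[:2]+r@(np.array(CELL[k])*.031+q)
def model(c,p,k,hi=.054):
    S=8;m=np.zeros((384*S//2,512*S//2),np.uint8);S=4
    for sh in SH[k]:
        pts=np.array([proj(c,[*xy(p,k,q),z]) for q in sh for z in(.038,hi)])
        cv2.fillConvexPoly(m,cv2.convexHull(np.int32((pts+.5)*S)),1)
    M=cv2.moments(m,True);return np.array([M["m10"]/M["m00"],M["m01"]/M["m00"]])/S-.5+.5/S
def blobs(c,p,keys):
    g=c["img"].max(2);out=[]
    for k in keys:
        u=proj(c,[*xy(p,k),.048]);rad=.026*c["fx"]/(c["world_to_cam"]@[*xy(p,k),.048,1])[2]
        m=np.zeros_like(g);cv2.circle(m,tuple(int(round(v)) for v in u),int(rad),1,-1)
        w=np.where(m>0,np.clip((110-g.astype(float))/60,0,1),0);M=cv2.moments(w)
        out.append([M["m10"]/M["m00"],M["m01"]/M["m00"]])
    return np.array(out)
def fit(c,p,keys=tuple(CELL),hi={}):
    for _ in range(3):
        b=blobs(c,p,keys)
        f=lambda p:np.concatenate([model(c,p,k,hi.get(k,.054))-b[i] for i,k in enumerate(keys)])
        s=least_squares(f,p,diff_step=1e-2,x_scale=[.1,.1,.3]);p=s.x
    return p,s.fun
E
python3 - <<'E'
import pickle;from fit import *
s,c=pickle.load(open("w1.pkl","rb"));c=wcam(s,c)
uv={"bar":(235,68),"round":(266,97),"square":(207,106),"plus":(241,135)}
w={k:back(c,v,.05) for k,v in uv.items()};print(w)
m=sum(w.values())/4;d=w["bar"]-w["square"];p,r=fit(c,np.array([*m,np.arctan2(d[1],d[0])]));print(p,r.round(2))
for k in CELL:print(k,xy(p,k))
Rt=R.from_rotvec(s["eef_rot"]).as_matrix()
print("to round, tool mm",Rt.T@(np.array([*xy(p,"round"),.15])-s["eef_pos"])*1e3)
d=pickle.load(open("cap0.pkl","rb"))
for n in d:print(n,fit(d[n],p))
print("vial",back(c,(291,152),.043))
E
```

```text
{'bar': array([0.58690831, 0.04105841]), 'round': array([ 0.56692298, -0.01092156]), 'square': array([0.52730608, 0.06102235]), 'plus': array([0.50665977, 0.00385443])}
[ 0.54509051  0.02631896 -0.30925179] [-0.01 -0.27  0.22 -0.07 -0.27  0.08 -0.07  0.21]
bar [0.58405465 0.04641364]
round [ 0.56518519 -0.01264518]
square [0.52499583 0.06528309]
plus [0.50612638 0.00622427]
to round, tool mm [ 82.40456923  11.37780132 145.84806388]
scene (array([ 0.54477298,  0.02851456, -0.32548019]), array([-0.22554262, -0.27364903,  0.16095203,  0.12503563,  0.17960502,
        0.48957207, -0.23192008,  0.07682517]))
side (array([ 0.54475626,  0.0268561 , -0.29992474]), array([ 0.04395613,  0.06657291,  0.06407706, -0.15023218,  0.33282607,
        0.03560333, -0.40767266,  0.01953576]))
vial [ 0.50861799 -0.07242418]
```

send_rows([
  [0, [27, 4, 30], [0, 0, 0]],
  [0, [27, 4, 45], [0, 0, 0]],
  [0, [28, 3, 45], [0, 0, 0]],
  [0, [0, 0, 45], [0, 0, 0]],
  [0, [0, 0, 30], [0, 0, 0]],
])

```text
time_s: 2.65
eef_pos: [0.5633, -0.0158, 0.0992]
eef_rot: [-3.092, -0.553, 0.004]
contact_force: [0.6, -0.3, -0.6]
opening: 0.0003
gripper_force: 0.0
```

send_rows([
  [0, [0, 0, 0], [0, 0, 0]],
  [0, [0, 0, 0], [0, 0, 0]],
  [0, [0, 0, 5], [0, 0, 0]],
  [0, [0, 0, 5], [0, 0, 0]],
  [0, [0, 0, 5], [0, 0, 0]],
])

```text
time_s: 3.28
eef_pos: [0.5643, -0.0149, 0.0864]
eef_rot: [3.092, 0.554, 0.001]
contact_force: [-0.5, -0.5, -1.1]
opening: 0.0004
gripper_force: 0.0
```

Run:
```python
from cell import bot, vision
import pickle;from fit import *
s=bot.sense();c=vision.capture("wrist");pickle.dump((s,c),open("w2.pkl","wb"))
print(s["time_s"],s["eef_pos"],s["eef_rot"],s["opening"],s["contact_force"])
p=np.array([.5450,.0265,-.309])
Rt=R.from_rotvec(s["eef_rot"]).as_matrix()
print("to round",Rt.T@(np.array([*xy(p,"round"),.054])-s["eef_pos"])*1e3, "tool z",Rt[:,2])
side=vision.capture("side");cv2.imwrite("pics/a2.png",np.hstack([c["img"][:,:400],cv2.resize(side["img"][140:268,190:320],(390,384))]))
```

```text
3.275 [ 0.56433909 -0.01486773  0.08644962] [3.09213732e+00 5.54449260e-01 5.05987645e-04] 0.0003559523761673258 [-0.51096106 -0.5378195  -1.09813621]
to round [ 1.54511248 -1.99895959 32.44968903] tool z [ 3.41713022e-04 -8.05273507e-05 -9.99999938e-01]
```

View pics/a2.png

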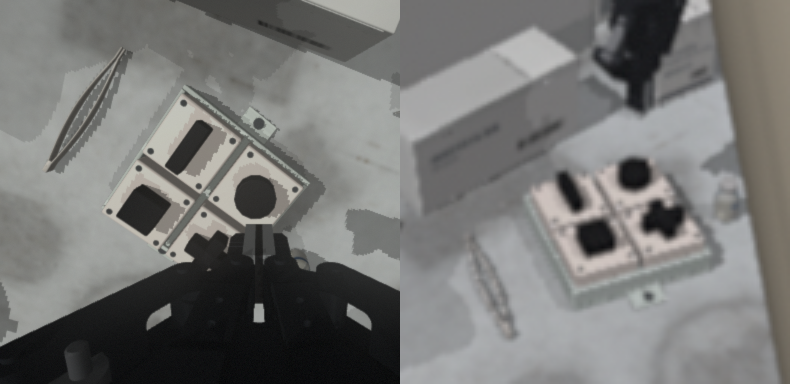

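send_rows([
  [0, [1.5, -2, 4], [0, 0, 0]],
  [0, [0, 0, 4], [0, 0, 0]],
  [0, [0, 0, 4], [0, 0, 0]],
  [0, [0, 0, 4], [0, 0, 0]],
  [0, [0, 0, 4], [0, 0, 0]],
])

```text
time_s: 4.0
eef_pos: [0.565, -0.0125, 0.0662]
eef_rot: [-3.092, -0.554, 0.0]
contact_force: [-0.6, -0.8, -0.4]
opening: -0.0
gripper_force: 0.0
```

send_rows([
  [0, [0, 0, 4], [0, 0, 0]],
  [0, [0, 0, 4], [0, 0, 0]],
  [0, [0, 0, 3], [0, 0, 0]],
  [0, [0, 0, 3], [0, 0, 0]],
  [0, [0, 0, 3], [0, 0, 0]],
])

```text
time_s: 4.62
eef_pos: [0.5651, -0.0125, 0.0494]
eef_rot: [3.092, 0.554, 0.0]
contact_force: [0.3, 0.2, 0.6]
opening: -0.0001
gripper_force: 0.0
```

send_rows([
  [0, [0, 0, 2], [0, 0, 0]],
  [0, [0, 0, 1], [0, 0, 0]],
  [0, [0, 0, 1], [0, 0, 0]],
  [0, [0, 0, 0], [0, 0, 0]],
  [0, [0, 0, 0], [0, 0, 0]],
])

```text
time_s: 5.25
eef_pos: [0.5651, -0.0125, 0.0456]
eef_rot: [3.092, 0.554, 0.0]
contact_force: [-0.5, 0.6, 0.5]
opening: 0.0001
gripper_force: 0.0
```

send_rows([
  [0, [0, 0, 1], [0, 0, 0]],
  [0, [0, 0, 1], [0, 0, 0]],
  [0, [0, 0, 1], [0, 0, 0]],
  [0, [0, 0, 0], [0, 0, 0]],
  [0, [0, 0, 0], [0, 0, 0]],
])

```text
time_s: 5.88
eef_pos: [0.565, -0.0125, 0.0425]
eef_rot: [3.092, 0.554, 0.0]
contact_force: [-0.6, -0.4, 0.4]
opening: 0.0001
gripper_force: 0.0
```

Run:
```python
from cell import bot, vision
import pickle,cv2,numpy as np
s=bot.sense();print(s["time_s"],s["eef_pos"],s["contact_force"],s["ft_torque"])
c=vision.capture("wrist");print(bot.sense()["contact_force"]);d=vision.capture("side")
cv2.imwrite("pics/a3.png",np.hstack([cv2.resize(c["img"][60:260,130:330],(400,400)),cv2.resize(d["img"][170:250,220:300],(400,400),interpolation=cv2.INTER_CUBIC)]))
```

```text
5.875 [ 0.56504361 -0.01249184  0.04253773] [-0.60404724 -0.36642683  0.4353761 ] [-0.01617546  0.00060106 -0.01741377]
[-0.40196397 -0.04850831 -0.03306758]
```

View pics/a3.png

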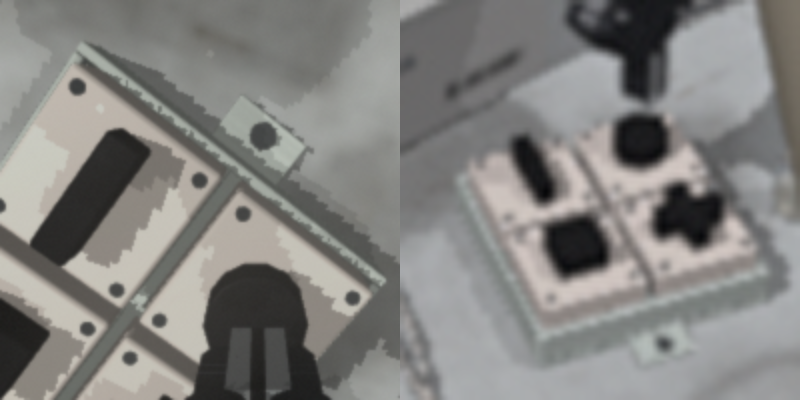

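The side view shows the tips (about side px (269,189)) still clear above the round key (about (268,198)), although the TCP reads 42 mm. I'll check the projections.

Run:
```python
from cell import bot, vision
import pickle;from fit import *
s=bot.sense();c=vision.capture("wrist");w=wcam(s,c);side=vision.capture("side");sc=vision.capture("scene")
pickle.dump((s,c,side,sc),open("w3.pkl","wb"))
for z in(.0425,.054,.065,.075):print(z,[proj(v,[.565,-.0125,z]).round(1) for v in(side,sc,w)])
p=np.array([.545,.0265,-.309])
for n,v in(("side",side),("scene",sc)):print(n,fit(v,p,("bar","square","plus")))
print("wrist",fit(w,p,("bar","round")) )
g=lambda v,X,r:(lambda u:cv2.resize(v["img"][u[1]-r:u[1]+r,u[0]-r:u[0]+r],(400,400),interpolation=cv2.INTER_CUBIC))(proj(v,X).astype(int))
cv2.imwrite("pics/a4.png",np.hstack([g(side,[.565,-.0125,.05],30),g(sc,[.565,-.0125,.05],30)]))
```

```text
0.0425 [array([268. , 198.4]), array([269.5, 200.7]), array([258.1, 217.9])]
0.054 [array([268.1, 195.2]), array([269.5, 196.6]), array([258.1, 224.6])]
0.065 [array([268.2, 192.1]), array([269.6, 192.7]), array([258. , 231.8])]
0.075 [array([268.3, 189.3]), array([269.7, 189.1]), array([258. , 239.3])]
side (array([ 0.54521985,  0.02670028, -0.31221664]), array([ 0.28651471, -0.00159036,  0.15175906, -0.14908944, -0.34337473,
       -0.0220437 ]))
scene (array([ 0.54509521,  0.02720618, -0.32178065]), array([ 0.16249066, -0.34579279,  0.10973015,  0.0886198 , -0.16734262,
        0.03191912]))
wrist (array([ 0.54153299,  0.02792428, -0.38525164]), array([ 2.45890282,  2.4698425 , -2.77463229, -2.79235797]))
```

View pics/a4.png

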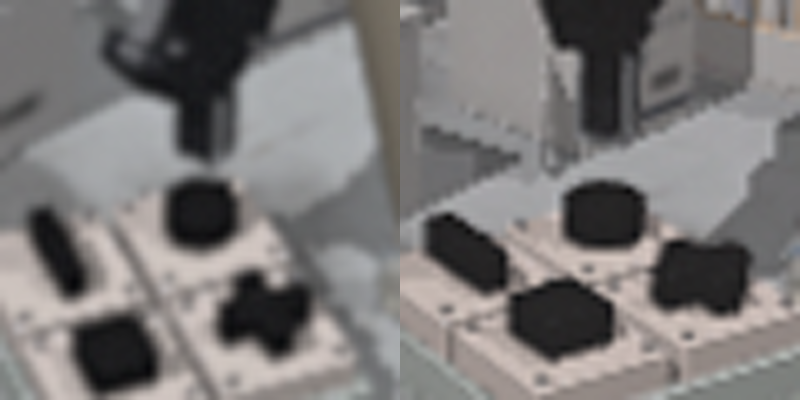

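Three cameras and the zero force agree: the real tips are about 32 mm above the reported TCP. So contact is due at a reported z of about 22 mm. I'll go on down in small steps, watching force.

send_rows([
  [0, [0, 0, 3], [0, 0, 0]],
  [0, [0, 0, 3], [0, 0, 0]],
  [0, [0, 0, 3], [0, 0, 0]],
  [0, [0, 0, 2], [0, 0, 0]],
  [0, [0, 0, 2], [0, 0, 0]],
])

```text
time_s: 6.75
eef_pos: [0.565, -0.0125, 0.0294]
eef_rot: [3.092, 0.554, 0.0]
contact_force: [-0.0, 0.3, 0.5]
opening: -0.0001
gripper_force: 0.0
```

send_rows([
  [0, [0, 0, 1], [0, 0, 0]],
  [0, [0, 0, 1], [0, 0, 0]],
  [0, [0, 0, 1], [0, 0, 0]],
  [0, [0, 0, 1], [0, 0, 0]],
  [0, [0, 0, 1], [0, 0, 0]],
])

```text
time_s: 7.38
eef_pos: [0.565, -0.0125, 0.0245]
eef_rot: [-3.092, -0.554, 0.0]
contact_force: [-0.3, -0.3, 0.5]
opening: -0.0001
gripper_force: 0.0
```

send_rows([
  [0, [0, 0, 1], [0, 0, 0]],
  [0, [0, 0, 1], [0, 0, 0]],
  [0, [0, 0, 1], [0, 0, 0]],
  [0, [0, 0, 1], [0, 0, 0]],
  [0, [0, 0, 1], [0, 0, 0]],
])

```text
time_s: 8.0
eef_pos: [0.565, -0.0125, 0.0195]
eef_rot: [-3.092, -0.554, 0.0]
contact_force: [0.4, 0.4, -0.0]
opening: -0.0002
gripper_force: 0.0
```

Run:
```python
from cell import bot, vision
from fit import *
s=bot.sense();c=vision.capture("scene");d=vision.capture("side");print(s["time_s"],s["eef_pos"],s["contact_force"],s["tau"])
g=lambda v,X,r:(lambda u:cv2.resize(v["img"][u[1]-r:u[1]+r,u[0]-r:u[0]+r],(400,400),interpolation=cv2.INTER_CUBIC))(proj(v,X).astype(int))
cv2.imwrite("pics/a5.png",np.hstack([g(d,[.565,-.0125,.05],30),g(c,[.565,-.0125,.05],30)]))
```

```text
8.0 [ 0.56501815 -0.01247137  0.01946577] [ 0.3662541   0.39545205 -0.04256903] [ 1.36449471e-04 -4.99921167e+01 -1.73545539e+01  2.14138446e-06
  2.50223663e-02  7.35270106e-06]
```

View pics/a5.png

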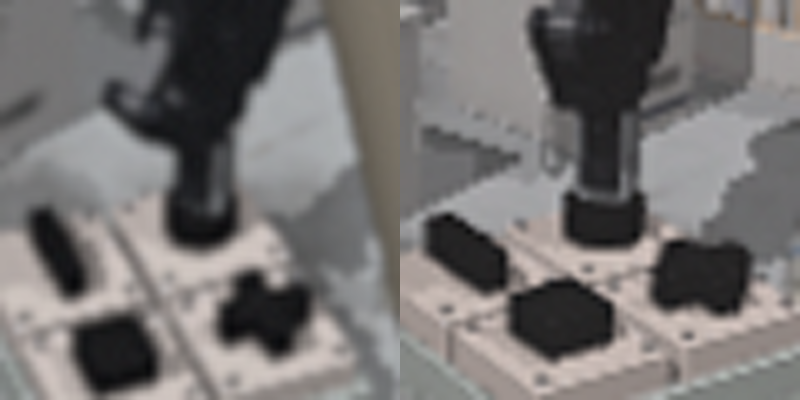

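The tips are now right at the key's top face (crop (200,215) and (605,200)), and the key is still up. Continuing in 1 mm steps.

send_rows([
  [0, [0, 0, 1], [0, 0, 0]],
  [0, [0, 0, 1], [0, 0, 0]],
  [0, [0, 0, 1], [0, 0, 0]],
  [0, [0, 0, 1], [0, 0, 0]],
  [0, [0, 0, 1], [0, 0, 0]],
])

```text
time_s: 8.72
eef_pos: [0.5651, -0.0125, 0.0145]
eef_rot: [3.092, 0.554, 0.0]
contact_force: [-0.8, 0.7, 3.4]
opening: 0.0001
gripper_force: 1.4
```

send_rows([
  [0, [0, 0, 1], [0, 0, 0]],
  [0, [0, 0, 1], [0, 0, 0]],
  [0, [0, 0, 1], [0, 0, 0]],
  [0, [0, 0, 1], [0, 0, 0]],
  [0, [0, 0, 0], [0, 0, 0]],
])

```text
time_s: 9.35
eef_pos: [0.565, -0.0125, 0.0104]
eef_rot: [-3.092, -0.554, 0.0]
contact_force: [-0.5, -0.8, 0.8]
opening: 0.0004
gripper_force: 0.5
```

send_rows([
  [0, [0, 0, 1], [0, 0, 0]],
  [0, [0, 0, 1], [0, 0, 0]],
  [0, [0, 0, 0], [0, 0, 0]],
  [0, [0, 0, 0], [0, 0, 0]],
  [0, [0, 0, 0], [0, 0, 0]],
])

```text
time_s: 9.98
eef_pos: [0.5651, -0.0125, 0.0086]
eef_rot: [3.092, 0.554, 0.0]
contact_force: [-0.2, 1.2, 4.3]
opening: -0.0
gripper_force: 2.4
```

send_rows([
  [0, [0, 0, 1], [0, 0, 0]],
  [0, [0, 0, 0], [0, 0, 0]],
  [0, [0, 0, 0], [0, 0, 0]],
  [0, [0, 0, 0], [0, 0, 0]],
  [0, [0, 0, 0], [0, 0, 0]],
])

```text
time_s: 10.6
eef_pos: [0.5651, -0.0125, 0.0078]
eef_rot: [3.092, 0.554, 0.0]
contact_force: [-1.3, 0.7, 6.4]
opening: -0.0003
gripper_force: 3.2
```

send_rows([
  [0, [0, 0, 1], [0, 0, 0]],
  [0, [0, 0, 0], [0, 0, 0]],
  [0, [0, 0, 0], [0, 0, 0]],
  [0, [0, 0, 0], [0, 0, 0]],
  [0, [0, 0, 0], [0, 0, 0]],
])

```text
time_s: 11.22
eef_pos: [0.5651, -0.0125, 0.0069]
eef_rot: [3.092, 0.554, 0.001]
contact_force: [-1.2, -0.6, 7.3]
opening: -0.0001
gripper_force: 4.0
```

The force rises 2 N/mm, so the round key is on its cushion (touch was at about 19.5 mm reported z). Lifting off and going over to the square key.

send_rows([
  [0, [0, 0, -12], [0, 0, 0]],
  [0, [0, 0, -26], [0, 0, 0]],
  [0, [-3, -27, 0], [0, 0, 0]],
  [0, [-4, -30, 0], [0, 0, 0]],
  [0, [-4, -30, 0], [0, 0, 0]],
])

```text
time_s: 11.85
eef_pos: [0.5239, 0.066, 0.0447]
eef_rot: [-3.092, -0.554, 0.0]
contact_force: [0.2, -0.5, 0.3]
opening: -0.0002
gripper_force: 0.0
```

send_rows([
  [0, [0, 0, 4], [0, 0, 0]],
  [0, [0, 0, 4], [0, 0, 0]],
  [0, [0, 0, 4], [0, 0, 0]],
  [0, [0, 0, 4], [0, 0, 0]],
  [0, [0, 0, 4], [0, 0, 0]],
])

```text
time_s: 12.48
eef_pos: [0.5246, 0.065, 0.0242]
eef_rot: [-3.092, -0.554, 0.0]
contact_force: [0.1, -0.9, 0.8]
opening: -0.0001
gripper_force: 0.0
```

Run:
```python
from cell import bot, vision
from fit import *
s=bot.sense();c=vision.capture("scene");d=vision.capture("side");print(s["time_s"],s["eef_pos"],s["contact_force"])
p=np.array([.545,.0266,-.311]);Rt=R.from_rotvec(s["eef_rot"]).as_matrix()
for k in CELL:print(k,xy(p,k),Rt.T@np.r_[xy(p,k)-s["eef_pos"][:2],0]*1e3)
g=lambda v,X,r:(lambda u:cv2.resize(v["img"][u[1]-r:u[1]+r,u[0]-r:u[0]+r],(400,400),interpolation=cv2.INTER_CUBIC))(proj(v,X).astype(int))
cv2.imwrite("pics/a6.png",np.hstack([g(d,[.545,.0265,.05],34),g(c,[.545,.0265,.05],34)]))
```

```text
12.475 [0.52461278 0.06498153 0.02416891] [ 0.06531736 -0.85258761  0.78624363]
bar [0.5839992  0.04662653] [ 4.93312801e+01  3.78163656e+01 -6.53086352e-03]
round [ 0.56502653 -0.0123992 ] [ 1.10607157e+01  8.65950895e+01 -6.91276729e-03]
square [0.52497347 0.0655992 ] [ 5.52556420e-01 -4.54198531e-01 -1.19283902e-05]
plus [0.5060008  0.00657347] [-3.77180079e+01  4.83245254e+01 -3.93832152e-04]
```

View pics/a6.png

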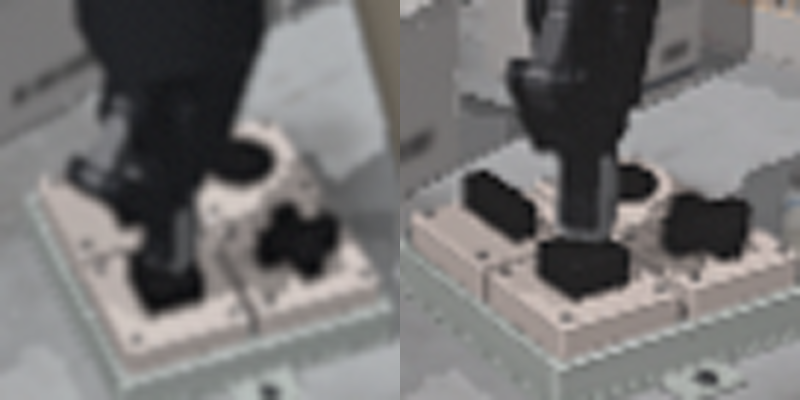

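The round key is clearly sunk (crop (635,185)) and the tips stand over the square key. Pressing it now.

send_rows([
  [0, [0, 0, 2], [0, 0, 0]],
  [0, [0, 0, 2], [0, 0, 0]],
  [0, [0, 0, 2], [0, 0, 0]],
  [0, [0, 0, 2], [0, 0, 0]],
  [0, [0, 0, 2], [0, 0, 0]],
])

```text
time_s: 13.2
eef_pos: [0.5246, 0.0653, 0.0146]
eef_rot: [3.092, 0.554, 0.0]
contact_force: [-0.8, -0.6, 1.7]
opening: 0.0001
gripper_force: 1.5
```

send_rows([
  [0, [0, 0, 2], [0, 0, 0]],
  [0, [0, 0, 2], [0, 0, 0]],
  [0, [0, 0, 1], [0, 0, 0]],
  [0, [0, 0, 1], [0, 0, 0]],
  [0, [0, 0, 0], [0, 0, 0]],
])

```text
time_s: 13.82
eef_pos: [0.5245, 0.0653, 0.0086]
eef_rot: [3.092, 0.554, 0.0]
contact_force: [-1.0, 0.2, 4.6]
opening: -0.0002
gripper_force: 2.4
```

send_rows([
  [0, [0, 0, 1], [0, 0, 0]],
  [0, [0, 0, 0.5], [0, 0, 0]],
  [0, [0, 0, 0], [0, 0, 0]],
  [0, [0, 0, 0], [0, 0, 0]],
  [0, [0, 0, 0], [0, 0, 0]],
])

```text
time_s: 14.45
eef_pos: [0.5246, 0.0653, 0.0074]
eef_rot: [3.092, 0.554, 0.001]
contact_force: [-1.6, -0.2, 7.2]
opening: -0.0002
gripper_force: 3.6
```

send_rows([
  [0, [0, 0, -12], [0, 0, 0]],
  [0, [0, 0, -26], [0, 0, 0]],
  [0, [16, 13, 0], [0, 0, 0]],
  [0, [17, 13, 0], [0, 0, 0]],
  [0, [16, 12, 0], [0, 0, 0]],
])

```text
time_s: 15.08
eef_pos: [0.5842, 0.0465, 0.0454]
eef_rot: [3.092, 0.554, -0.0]
contact_force: [-0.1, -0.6, 0.3]
opening: 0.0001
gripper_force: 0.0
```

send_rows([
  [0, [0, 0, 4], [0, 0, 0]],
  [0, [0, 0, 4], [0, 0, 0]],
  [0, [0, 0, 4], [0, 0, 0]],
  [0, [0, 0, 4], [0, 0, 0]],
  [0, [0, 0, 4], [0, 0, 0]],
])

```text
time_s: 15.7
eef_pos: [0.5834, 0.0468, 0.0248]
eef_rot: [-3.092, -0.555, 0.0]
contact_force: [-0.2, -0.3, -0.3]
opening: 0.0002
gripper_force: 0.0
```

send_rows([
  [0, [0, 0, 2], [0, 0, 0]],
  [0, [0, 0, 2], [0, 0, 0]],
  [0, [0, 0, 2], [0, 0, 0]],
  [0, [0, 0, 2], [0, 0, 0]],
  [0, [0, 0, 2], [0, 0, 0]],
])

```text
time_s: 16.32
eef_pos: [0.5837, 0.0467, 0.0152]
eef_rot: [3.092, 0.554, 0.001]
contact_force: [-1.2, -0.4, 3.1]
opening: -0.0002
gripper_force: 1.5
```

send_rows([
  [0, [0, 0, 2], [0, 0, 0]],
  [0, [0, 0, 2], [0, 0, 0]],
  [0, [0, 0, 1], [0, 0, 0]],
  [0, [0, 0, 1], [0, 0, 0]],
  [0, [0, 0, 0], [0, 0, 0]],
])

```text
time_s: 16.95
eef_pos: [0.5837, 0.0467, 0.0091]
eef_rot: [3.092, 0.554, 0.0]
contact_force: [-1.3, 0.4, 3.9]
opening: -0.0001
gripper_force: 1.9
```

send_rows([
  [0, [0, 0, 1], [0, 0, 0]],
  [0, [0, 0, 1], [0, 0, 0]],
  [0, [0, 0, 0], [0, 0, 0]],
  [0, [0, 0, 0], [0, 0, 0]],
  [0, [0, 0, 0], [0, 0, 0]],
])

```text
time_s: 17.58
eef_pos: [0.5838, 0.0467, 0.0074]
eef_rot: [3.092, 0.554, 0.001]
contact_force: [-0.7, 0.8, 8.0]
opening: -0.0002
gripper_force: 3.5
```

send_rows([
  [0, [0, 0, -12], [0, 0, 0]],
  [0, [0, 0, -30], [0, 0, 0]],
  [0, [0, 0, -40], [0, 0, 0]],
  [0, [0, 0, -40], [0, 0, 0]],
  [0, [0, 0, -40], [0, 0, 0]],
])

```text
time_s: 18.2
eef_pos: [0.5833, 0.0467, 0.1706]
eef_rot: [-3.092, -0.554, 0.001]
contact_force: [0.4, -0.2, -1.2]
opening: -0.0001
gripper_force: 0.0
```

send_rows([
  [0, [-30, 0, -20], [0, 0, 0]],
  [0, [-30, 0, 0], [0, 0, 0]],
  [0, [-30, 0, 0], [0, 0, 0]],
  [0, [0, 0, 0], [0, 0, 0]],
  [0, [0, 0, 0], [0, 0, 0]],
])

```text
time_s: 18.82
eef_pos: [0.4998, 0.0155, 0.1893]
eef_rot: [3.092, 0.554, 0.001]
contact_force: [0.5, -0.0, -0.8]
opening: -0.0001
gripper_force: 0.0
```

Run:
```python
from cell import bot, vision
from fit import *
s=bot.sense();c=vision.capture("scene");d=vision.capture("wrist");w=wcam(s,d);print(s["time_s"],s["eef_pos"],s["contact_force"])
g=lambda v,X,r:(lambda u:cv2.resize(v["img"][max(0,u[1]-r):u[1]+r,u[0]-r:u[0]+r],(400,400),interpolation=cv2.INTER_CUBIC))(proj(v,X).astype(int))
cv2.imwrite("pics/a7.png",np.hstack([g(w,[.545,.0265,.05],80),g(c,[.545,.0265,.05],45)]))
```

```text
18.825 [0.49975642 0.01546432 0.18929572] [ 0.47646828 -0.00356369 -0.79071936]
```

View pics/a7.png

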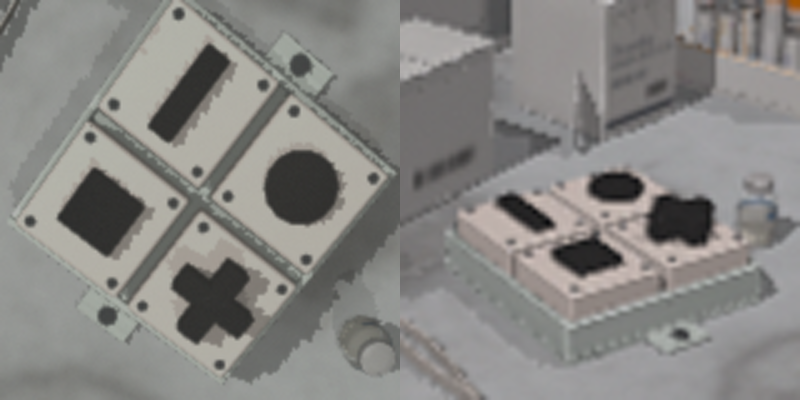

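Round, square and bar keys are down, the plus is up, the blocks are seated and the vial is standing. Handing in.

```bash
python3 -c "
from cell import hand_in
print(hand_in())"
```

```text
the job is handed in; nothing more can be done
None
```

I pressed the round, square and bar keys in that order, each lightly (highest force reading 8 N). The last pictures show all three down, the plus key up and the blocks seated, and I handed the job in at about 19 s; no verdict came back.

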